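# Make up two rework kits

## Task

Make up the two kits from the stock on the bench: the green tray gets the spool of solder wire and the cream-coloured flux syringe, the grey tray gets the amber tape roll and the dark flux syringe. In each tray the spool or roll sits flat in the middle of the square bay and the syringe lies flat in the middle of the long narrow lane, either way round. Leave the marker and the white case where they are.

Things in the scene. Friction and masses are not known exactly. Their poses are not given: they have to be found in the camera images.
- solder_spool_centre (a point): spool of silvery solder wire with blue flanges, standing upright on a flange: 55 mm in diameter, 50 mm high, about 0.28 kg. Point: its centre, 25 mm above what it stands on; z is its axis, up.
- tape_roll_centre (a point): amber polyimide tape roll lying flat, 62 mm outer diameter, 19 mm high, about 60 g; grip across its outside. Treat it as solid: the hole in the middle does not admit a finger. Point: its centre, 9.5 mm above what it lies on; z is its axis, up.
- flux_syringe_a_centre (a point): cream-coloured flux syringe lying on the bench, 115 mm long over all, 17 mm wide and high, about 20 g; the barrel that can be gripped reaches 30 mm either way from its middle. Point: its centre, half-way up (8.5 mm above what it lies on). Its long axis is the point's y axis; z up. It does not roll.
- flux_syringe_b_centre (a point): dark, nearly black (with a red stripe) flux syringe lying on the bench, 115 mm long over all, 17 mm wide and high, about 20 g; the barrel that can be gripped reaches 30 mm either way from its middle. Point: its centre, half-way up (8.5 mm above what it lies on). Its long axis is the point's y axis; z up. It does not roll.
- green_tray: rigid green kit tray fixed to the bench, 138 (x) by 144 (y) by 10 mm high, with two recesses 6 mm deep open at the top (recess floors 4 mm above the bench). Origin: centre of its underside; z up. The long narrow lane is 36 (x) by 132 (y) mm, centred at x = -45 mm, y = 0, and runs along the tray's y; the square bay is 80 by 80 mm, centred at x = +23 mm, y = 0. The wall between them is 10 mm thick; flat lands 32 mm wide with blank paper labels lie beside the bay at +y and -y.
- grey_tray: rigid grey kit tray fixed to the bench, 138 (x) by 144 (y) by 10 mm high, with two recesses 6 mm deep open at the top (recess floors 4 mm above the bench). Origin: centre of its underside; z up. The long narrow lane is 36 (x) by 132 (y) mm, centred at x = -45 mm, y = 0, and runs along the tray's y; the square bay is 80 by 80 mm, centred at x = +23 mm, y = 0. The wall between them is 10 mm thick; flat lands 32 mm wide with blank paper labels lie beside the bay at +y and -y.
- marker_centre (a point): black and blue marker pen, 12 by 134 by 12 mm, lying, to be left alone. Point: centre, half-way up; long along its y.
- pocket_case_centre (a point): small white case, 24 by 60 by 45 mm high, to be left alone. Point: centre, half-way up; long along its y. A wall shelf hangs over the back of the bench, its underside 0.49 m above the bench top and its near corner at about x = 0.55, y = 0.16 m: lift only a little (about 0.1 m).
There are look-alikes about, which are no part of the job. What is shaped like the part that bears solder_spool_centre but red is not meant.

How it is judged:
At the end, for the whole second after the job is handed in: Green: spool in bay (15 mm of its centre each way), cream syringe in lane (13 mm across, 15 along). Grey: tape in bay (12 mm), dark syringe in lane (13, 15). All on the recess floors (3 mm), flat within 0.12 rad, syringes along the lane within 0.3 rad, at rest (x of solder_spool_centre in the frame of green_tray between 0.008 and 0.038 m and y of solder_spool_centre in the frame of green_tray between -0.015 and 0.015 m and z of solder_spool_centre in the frame of green_tray between 0.026 and 0.032 m and angle between each of solder_spool_centre, flux_syringe_a_centre, tape_roll_centre, flux_syringe_b_centre's own z axis and vertical below 0.12 rad and linear speed of each of solder_spool, flux_syringe_a, tape_roll, flux_syringe_b below 0.02 m/s and x of flux_syringe_a_centre in the frame of green_tray between -0.058 and -0.032 m and y of flux_syringe_a_centre in the frame of green_tray between -0.015 and 0.015 m and z of flux_syringe_a_centre in the frame of green_tray between 0.0095 and 0.0155 m and angle between the y axis of flux_syringe_a_centre and the y axis of green_tray, either way round below 0.3 rad and x of tape_roll_centre in the frame of grey_tray between 0.011 and 0.035 m and y of tape_roll_centre in the frame of grey_tray between -0.012 and 0.012 m and z of tape_roll_centre in the frame of grey_tray between 0.0105 and 0.0165 m and x of flux_syringe_b_centre in the frame of grey_tray between -0.058 and -0.032 m and y of flux_syringe_b_centre in the frame of grey_tray between -0.015 and 0.015 m and z of flux_syringe_b_centre in the frame of grey_tray between 0.0095 and 0.0155 m and angle between the y axis of flux_syringe_b_centre and the y axis of grey_tray, either way round below 0.3 rad); the robot touches nothing.
It fails at once if the marker is shifted more than 20 mm (distance of marker_centre from where it was at the start of the episode above 0.02 m).
It fails at once if the white case is shifted more than 20 mm (distance of pocket_case_centre from where it was at the start of the episode above 0.02 m).
It also fails if it takes over 93 s, if anything falls off the work surface, if the arm or the gripper's body presses on something with over 40 N, if the wrist force passes 120 N, or if a joint passes its speed limit or range.

## Robot

A 6-joint arm with a two-finger parallel gripper is mounted at the origin on a cart in front of the work surface, level with it; the furniture and walls round the work are solid. World frame = base frame: x ahead of the robot, y to its left, z up, the work surface at z = 0. Lengths are in m, angles in rad, forces in N, time in s.
With the tool pointing down it reaches from about 0.35 to 0.975 m from the base axis. Payload 4.9 kg.
Tool frame: the origin (TCP) lies midway between the tips of the shut fingers; the grasp point (between the pads) lies 19 mm behind it; z points along the fingers, y is the line along which they close (so a half turn about z gives the same grasp; the last joint's range is limited). The gripper opens to 85 mm and grips with 20 to 120 N. Pads are 22 mm wide; open, the fingers measure 114 mm over their backs; the gripper's body (76 mm by 85 mm) begins 54 mm behind the grasp point. The pads swing forward as they close: fully open they stand 13 mm farther back than shut.
Start: joints at [-1.241, 0.053, 1.613, -0, 1.476, -0.119], TCP at [0.271, -0.563, 0.231] pointing down, gripper open.
Joint ranges: [-3.01, 3.01], [-1.01, 2.22], [0.06, 2.58], [-1.02, 4.17], [0.09, 2.62], [-3.14, 3.14]. Speed limits (rad/s): [2.57, 2.57, 3.14, 3.14, 3.14, 3.14].

## Interface

Orientations are given as a unit quaternion [w, x, y, z].
In Python, from plant import state, grab_frame, job_done, cut_out, place_of gives the robot as it stands.
- The arm moves only by the tool jog_arm, never from a script. Its argument "motion" is text: rows parted by semicolons, each of 7 numbers parted by spaces: the opening in per cent of the stroke, from 0 (shut) to 100 (fully open), then the shift along the tool's x, y, z as a fraction of full scale, then the turn, a rotation vector about the tool's x, y, z as a fraction of full scale. A call has exactly 5 rows; each row is the pose to reach, as a shift and turn from the pose commanded when the call began, along the tool's axes at that moment; what a row does not reach only later rows make up. Full scale, the value 1, is 50 cm for a shift and 1.5 rad for a turn. A row lasts 1/8 s, in which the tool goes at most 62.5 mm and 10.7 degrees, less where a joint would pass 70% of its speed; a pose out of reach is approached as far as the arm can. A call with a number of a shift or a turn outside -1 to 1 is refused whole. A call with a gripper value outside its range is refused whole. The fingers move at their own pace and stop on an object; the grip force is fixed at half the most. Time passes only in rows, so rows that repeat a pose let the fingers close, or fill a call up. It gives the time, the measured TCP pose, the force, the opening and the grip force at its end, in the units of the state.
- state(): the state, without advancing time (a new reading comes with each control period).
- grab_frame(name): name is "side" or "top"; returns a dict with "color" (400x640x3 uint8, red, green, blue), "range_z" (400x640 float32, m along the optical axis (not along the pixel's ray), 0 where there is no reading), "intrinsics" (3x3 intrinsics, pixels), "world_from_camera" (4x4, takes a point from camera to world coordinates). Camera axes: x right, y up, looking along -z (the intrinsics and any distortion apply to the point x, -y, -z); pixel columns grow to the right and rows downward; lengths in m; the calibration is good to about 2 mm. A picture is of the moment at which its call begins.
- job_done(): hands the job in; it is judged then, once.
Trained networks look in the newest picture that a camera, given by its name, has taken for a name from the list of things; names that differ only in an ending like _2 or _b are one class to them, and where a whole thing is asked for, a point or a joint stands for the part that bears it (a point fixed in the world has none). Each returns a list of dicts, best first, with "p" (0 to 1); they miss things now and then, are a little off and sometimes report something else, mostly with a low value. They report only what shows in the picture. A call takes as long as a camera call. They do not tell look-alikes from the thing itself.
- cut_out(camera, thing): "pixels" (400x640 bool, what is visible of it).
- place_of(camera, thing): "at" ([x, y, z] in m, in world coordinates, good to about 4 mm: a listed point, or the origin of a listed thing).
The state is a dict: "time": time; "joint_pos": joint angles; "joint_vel": joint speeds; "joint_efforts": joint torques, N m; "tool_pos": TCP position; "tool_rot": TCP orientation; "contact_force": force on the tool from outside, world axes, zero at the start; "ft_torque": the same for the moment, N m; "gripper_width": opening from 0.0 (shut) to 1.0 (fully open); "grasp_force": force on a finger pad.
Only numpy, scipy, OpenCV 4.12 (cv2) and the standard library are available. Lean on these libraries where they do the work, as an engineer would, in place of code of your own. Each camera call takes 0.05 s, during which the arm holds its last target. There are 200 camera calls.

## Working session

There is one attempt and no reset: what is moved stays moved. The work goes in short steps, Python scripts to look and compute and a tool call to move; the robot and the scene stay as the last step left them, time stands still between calls to the robot, and variables do not carry over. Pictures are saved under pics/ and viewed, at most 14 in all, crops included, and the job is handed in when it is done.

Besides the shell and the picture viewer there is one more tool, called after "Emit:" as name(argument=value, ...) on one line, values as JSON. jog_arm: Moves the arm, as the interface text tells. Shift numbers are shares of 50 cm and turn numbers shares of 1.5 rad, none past 1 either way. Its arguments: {"type":"object","properties":{"motion":{"type":"string"}},"required":["motion"]}

```bash
mkdir -p pics
cat > h.py <<'E'
import numpy as np,cv2
from plant import *
def save(n,f): cv2.imwrite(f'pics/{n}.png',f['color'][...,::-1])
def world(f):
    K=f['intrinsics'];T=f['world_from_camera'];z=f['range_z'].astype(float)
    v,u=np.mgrid[:400,:640]
    P=np.stack([(u-K[0,2])/K[0,0]*z,-(v-K[1,2])/K[1,1]*z,-z],-1)
    return P@T[:3,:3].T+T[:3,3]
E
python3 - <<'E'
from h import *
s=state();print(s)
for c in('top','side'):
    f=grab_frame(c);save(c+'0',f);print(c,f['intrinsics'],f['world_from_camera'].round(3),f['range_z'].min())
    for t in['solder_spool_centre','tape_roll_centre','flux_syringe_a_centre','flux_syringe_b_centre','green_tray','grey_tray','marker_centre','pocket_case_centre']:
        print(t,[(round(float(r['p']),2),np.round(r['at'],3).tolist()) for r in place_of(c,t)])
E
```

```text
{'time': 0.0, 'joint_pos': array([-1.24100490e+00,  5.33318298e-02,  1.61429430e+00, -1.88885152e-05,
        1.47602808e+00, -1.18978271e-01]), 'joint_vel': array([ 3.32777291e-04,  7.72036227e-05, -9.03038226e-04,  2.07985676e-03,
        1.09027592e-03,  1.16774233e-03]), 'joint_efforts': array([ 3.80016199e-04, -3.93680406e+01, -3.70179570e+01, -1.20095483e-04,
        6.93428257e-03,  1.21029203e-05]), 'tool_pos': array([ 0.27096278, -0.56250807,  0.23007837]), 'tool_rot': array([-1.02406555e-03,  9.74930447e-01,  2.22507438e-01, -1.17798223e-04]), 'contact_force': array([0.81221775, 0.71827424, 0.95905012]), 'ft_torque': array([ 0.03052089,  0.01552916, -0.05829022]), 'grasp_force': 0.0, 'gripper_width': 1.0022569142114452}
top [[435.78813941   0.         318.45133304]
 [  0.         435.78813941 196.17114159]
 [  0.           0.           1.        ]] [[-0.012  0.977 -0.214  0.22 ]
 [-1.    -0.011  0.006  0.277]
 [ 0.004  0.214  0.977  1.009]
 [ 0.     0.     0.     1.   ]] 0.0
solder_spool_centre [(0.89, [0.273, 0.492, 0.029]), (0.68, [0.452, 0.144, 0.026])]
tape_roll_centre 
[... 330 characters left out ...]
1.05773226   0.         325.13678711]
 [  0.         401.05773226 201.87914785]
 [  0.           0.           1.        ]] [[-0.974  0.123 -0.19   0.241]
 [-0.225 -0.615  0.755  1.052]
 [-0.024  0.779  0.627  0.74 ]
 [ 0.     0.     0.     1.   ]] 0.0
solder_spool_centre [(0.96, [0.283, 0.333, 0.024]), (0.7, [0.448, 0.141, 0.027]), (0.57, [0.276, 0.496, 0.028])]
tape_roll_centre [(0.79, [0.419, 0.044, 0.013])]
flux_syringe_a_centre [(0.8, [0.362, 0.266, 0.005])]
flux_syringe_b_centre [(0.65, [0.466, 0.253, 0.014])]
green_tray [(0.73, [0.589, 0.025, 0.0])]
grey_tray [(0.79, [0.522, 0.406, 0.002])]
marker_centre [(0.83, [0.294, 0.413, 0.001])]
pocket_case_centre [(0.47, [0.593, 0.242, 0.026])]
```

View pics/top0.png

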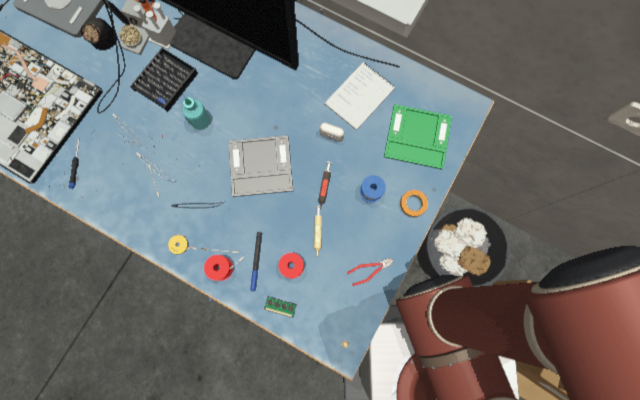

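View pics/side0.png

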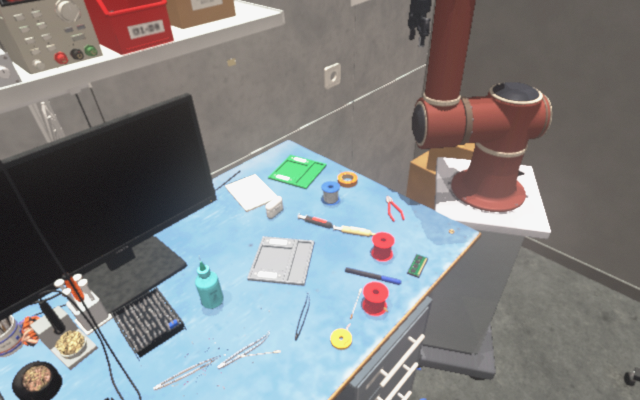

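Spool candidates in the top picture: blue (373,188), red (291,265) and red (217,267); I choose blue. Tape candidates: amber (414,203) and small yellow roll (178,244); I choose amber. The cream syringe is at (318,232), the dark one with the red stripe at (324,186). The green tray is at (418,136) with its lane on the near side, the grey tray at (261,166) with its lane also near, and the case is at (331,131).

Run:
```python
from h import *
names=['solder_spool_centre','tape_roll_centre','flux_syringe_a_centre','flux_syringe_b_centre','green_tray','grey_tray','marker_centre','pocket_case_centre']
for c in('top','side'):
    f=grab_frame(c);W=world(f)
    if c=='top': cv2.imwrite('pics/crop.png',cv2.resize(f['color'][90:290,220:460,::-1],None,fx=3,fy=3,interpolation=2))
    for t in names:
        for r in cut_out(c,t):
            m=r['pixels']&(f['range_z']>0); P=W[m]
            if len(P)<20: continue
            z=np.percentile(P[:,2],[5,50,95]);
            if 'tray' in t: Q=P[(P[:,2]<.03)]
            else: Q=P[P[:,2]>z[2]-.012]
            rc=cv2.minAreaRect((Q[:,:2]*1000).astype(np.float32))
            v,u=np.nonzero(m)
            print(c,t,round(float(r['p']),2),'px',int(u.mean()),int(v.mean()),'rect',np.round(rc[0],1),np.round(rc[1],1),round(rc[2],1),'mean',Q.mean(0).round(4),'z',z.round(3))
```

```text
top solder_spool_centre 0.95 px 218 267 rect [275.9 494.1] [51.3 51.7] 89.3 mean [0.2752 0.494  0.0489] z [0.001 0.048 0.052]
top solder_spool_centre 0.88 px 290 265 rect [278.3 333.1] [54.4 51.9] 89.5 mean [0.2777 0.3333 0.0488] z [0.004 0.049 0.052]
top solder_spool_centre 0.82 px 372 188 rect [451.2 145.4] [51.9 52.9] 0.5 mean [0.4513 0.1456 0.0487] z [-0.     0.048  0.051]
top tape_roll_centre 0.84 px 413 203 rect [420.3  48.4] [56.9 61.6] 43.2 mean [0.4195 0.0488 0.0176] z [0.001 0.017 0.021]
top tape_roll_centre 0.71 px 417 136 rect [586.7  24.7] [147.5 140.1] 76.9 mean [0.5859 0.026  0.0055] z [0.    0.005 0.011]
top flux_syringe_a_centre 0.64 px 317 230 rect [363.8 273.1] [ 16.2 100.7] 89.2 mean [0.3583 0.2728 0.014 ] z [0.008 0.014 0.018]
top flux_syringe_b_centre 0.82 px 324 185 rect [469.2 255.1] [ 16.8 104.5] 78.2 mean [0.4639 0.2561 0.0139] z [0.006 0.014 0.018]
top grey_tray 0.9 px 260 166 rect [517.8 408.5] [142.9 145. ] 5.6 mean [0.516  0.4084 0.0056] z [0.001 0.005 0.011]
top marker_centre 0.55 px 255 259 rect [290.7 415.2] [ 15.8 134.3] 84.0 mean [0.2921 0.4144 0.00
[... 1080 characters left out ...]
ct [358.  275.7] [16.8 91.8] 87.4 mean [0.3563 0.2773 0.0137] z [0.004 0.014 0.018]
side flux_syringe_b_centre 0.74 px 317 220 rect [470.8 256.9] [ 15.9 104. ] 78.0 mean [0.4649 0.2597 0.0137] z [0.001 0.013 0.019]
side green_tray 0.62 px 297 170 rect [585.   22.3] [158.1 139.9] 76.0 mean [0.5862 0.0298 0.007 ] z [0.002 0.006 0.012]
side grey_tray 0.8 px 282 260 rect [519.7 403.6] [142.4 158.1] 4.7 mean [0.5166 0.4126 0.0068] z [0.002 0.006 0.012]
side marker_centre 0.68 px 372 275 rect [291.7 415.6] [ 13.2 132.2] 84.5 mean [0.291  0.418  0.0093] z [0.003 0.01  0.013]
side pocket_case_centre 0.69 px 274 206 rect [594.2 240.8] [55.1 21.5] 69.2 mean [0.5923 0.2443 0.0421] z [0.012 0.035 0.046]
```

View pics/crop.png

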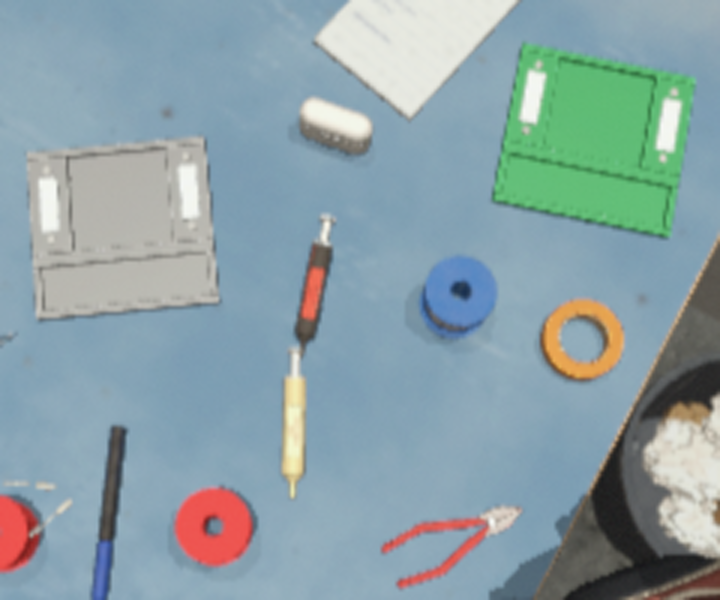

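Crop confirms the picks: the blue-flanged spool, the amber roll, and the cream and dark syringes lying nearly end to end. In both trays the lane is on the robot's side. Next I get the syringe ends from the pixels and set up the move planner.

```bash
cat > plan.py <<'E'
# converts world waypoints (x,y,z,yaw_deg,opening) into jog rows; tracks commanded pose in cmd.npy
import numpy as np,os
from scipy.spatial.transform import Rotation as R
def down(yaw): return R.from_euler('z',yaw,degrees=True)*R.from_euler('x',180,degrees=True)
def load():
    if os.path.exists('cmd.npy'): return tuple(np.load('cmd.npy',allow_pickle=True))
    return np.array([.271,-.563,.231]),down(25.71).as_quat()
def plan(*calls):
    p,q=load();r=R.from_quat(q)
    for c in calls:
        c=list(c)+[c[-1]]*(5-len(c));rows=[];pp,rr=p,r
        for x,y,z,yaw,o in c:
            s=np.round(r.inv().apply(np.array([x,y,z])-p)/.5,3)+0
            t=np.round((r.inv()*down(yaw)).as_rotvec()/1.5,3)+0
            rows.append(' '.join(f'{v:g}' for v in [o,*s,*t]))
            n=p+r.apply(s*.5);nr=r*R.from_rotvec(t*1.5)
        d=np.linalg.norm(n-p);a=np.degrees((r.inv()*nr).magnitude())
        print('; '.join(rows),f'   [{d*1e3:.0f}mm {a:.0f}deg]','' if d<.3 and a<53 else 'LIMIT')
        p,r=n,nr
    np.save('cmd.npy',np.array([p,r.as_quat()],dtype=object),allow_pickle=True)
E
python3 - <<'E'
from h import *
f=grab_frame('top');K=f['intrinsics'];T=f['world_from_camera']
for u,v in [(318.7,205.7),(317.3,255.7),(328.7,161.7),(321.5,205)]:
    d=T[:3,:3]@np.array([(u-K[0,2])/K[0,0],-(v-K[1,2])/K[1,1],-1]);c=T[:3,3];print((c+d*(.0085-c[2])/d[2]).round(4))
from plan import plan
plan([(.38,-.35,.22,10,60)],[(.45,-.08,.2,-1,60)],[(.42,.15,.15,-1,60)],[(.361,.269,.06,-1,60)])
E
```

```text
[0.4171 0.2697 0.0085]
[0.3009 0.2743 0.0085]
[0.5241 0.2444 0.0085]
[0.4187 0.2631 0.0085]
60 0.381 -0.289 0.022 0 0 0.183; 60 0.381 -0.289 0.022 0 0 0.183; 60 0.381 -0.289 0.022 0 0 0.183; 60 0.381 -0.289 0.022 0 0 0.183; 60 0.381 -0.289 0.022 0 0 0.183    [239mm 16deg] 
60 0.232 -0.508 0.04 0 0 0.128; 60 0.232 -0.508 0.04 0 0 0.128; 60 0.232 -0.508 0.04 0 0 0.128; 60 0.232 -0.508 0.04 0 0 0.128; 60 0.232 -0.508 0.04 0 0 0.128    [280mm 11deg] 
60 -0.069 -0.459 0.1 0 0 0; 60 -0.069 -0.459 0.1 0 0 0; 60 -0.069 -0.459 0.1 0 0 0; 60 -0.069 -0.459 0.1 0 0 0; 60 -0.069 -0.459 0.1 0 0 0    [237mm 0deg] 
60 -0.122 -0.236 0.18 0 0 0; 60 -0.122 -0.236 0.18 0 0 0; 60 -0.122 -0.236 0.18 0 0 0; 60 -0.122 -0.236 0.18 0 0 0; 60 -0.122 -0.236 0.18 0 0 0    [160mm 0deg]
```

Emit:
jog_arm(motion="60 0.381 -0.289 0.022 0 0 0.183; 60 0.381 -0.289 0.022 0 0 0.183; 60 0.381 -0.289 0.022 0 0 0.183; 60 0.381 -0.289 0.022 0 0 0.183; 60 0.381 -0.289 0.022 0 0 0.183")

```text
time: 2.48
tool_pos: [0.3813, -0.3476, 0.2202]
tool_rot: [-0.0, 0.996, 0.089, 0.0]
contact_force: [0.3, -0.3, -0.3]
gripper_width: 0.598
grasp_force: 0.0
```

Emit:
jog_arm(motion="60 0.232 -0.508 0.04 0 0 0.128; 60 0.232 -0.508 0.04 0 0 0.128; 60 0.232 -0.508 0.04 0 0 0.128; 60 0.232 -0.508 0.04 0 0 0.128; 60 0.232 -0.508 0.04 0 0 0.128")

```text
time: 3.1
tool_pos: [0.4507, -0.0785, 0.2004]
tool_rot: [0.0, 1.0, -0.008, 0.0]
contact_force: [0.7, -0.0, -0.2]
gripper_width: 0.6
grasp_force: 0.0
```

Emit:
jog_arm(motion="60 -0.069 -0.459 0.1 0 0 0; 60 -0.069 -0.459 0.1 0 0 0; 60 -0.069 -0.459 0.1 0 0 0; 60 -0.069 -0.459 0.1 0 0 0; 60 -0.069 -0.459 0.1 0 0 0")

```text
time: 3.72
tool_pos: [0.4191, 0.1518, 0.1494]
tool_rot: [0.0, 1.0, -0.007, -0.001]
contact_force: [-0.2, -0.6, -0.2]
gripper_width: 0.595
grasp_force: 0.0
```

Emit:
jog_arm(motion="60 -0.122 -0.236 0.18 0 0 0; 60 -0.122 -0.236 0.18 0 0 0; 60 -0.122 -0.236 0.18 0 0 0; 60 -0.122 -0.236 0.18 0 0 0; 60 -0.122 -0.236 0.18 0 0 0")

```text
time: 4.35
tool_pos: [0.3626, 0.2684, 0.0613]
tool_rot: [-0.0, 1.0, -0.01, 0.001]
contact_force: [0.7, -0.0, -0.0]
gripper_width: 0.6
grasp_force: 0.0
```

Run:
```python
from plan import plan
a=(.359,.272)
plan([(*a,.006,-2,60)]*2+[(*a,.006,-2,0)]*3,[(*a,.006,-2,0)]*2+[(*a,.09,-2,0)]*3)
```

```text
60 -0.004 -0.005 0.108 0 0 0.011; 60 -0.004 -0.005 0.108 0 0 0.011; 0 -0.004 -0.005 0.108 0 0 0.011; 0 -0.004 -0.005 0.108 0 0 0.011; 0 -0.004 -0.005 0.108 0 0 0.011    [54mm 1deg] 
0 0 0 0 0 0 0; 0 0 0 0 0 0 0; 0 0 0 -0.168 0 0 0; 0 0 0 -0.168 0 0 0; 0 0 0 -0.168 0 0 0    [84mm 0deg]
```

Emit:
jog_arm(motion="60 -0.004 -0.005 0.108 0 0 0.011; 60 -0.004 -0.005 0.108 0 0 0.011; 0 -0.004 -0.005 0.108 0 0 0.011; 0 -0.004 -0.005 0.108 0 0 0.011; 0 -0.004 -0.005 0.108 0 0 0.011")

```text
time: 4.97
tool_pos: [0.3614, 0.2725, 0.0091]
tool_rot: [-0.001, 1.0, -0.017, 0.002]
contact_force: [0.4, -0.7, 6.4]
gripper_width: 0.174
grasp_force: 60.2
```

Emit:
jog_arm(motion="0 0 0 0 0 0 0; 0 0 0 0 0 0 0; 0 0 0 -0.168 0 0 0; 0 0 0 -0.168 0 0 0; 0 0 0 -0.168 0 0 0")

```text
time: 5.6
tool_pos: [0.361, 0.2728, 0.0935]
tool_rot: [-0.002, 1.0, -0.017, 0.003]
contact_force: [-0.3, 0.0, -0.8]
gripper_width: 0.176
grasp_force: 59.4
```

```bash
cat >> plan.py <<'E'
def sync():
    from plant import state
    s=state();w,x,y,z=s['tool_rot']
    np.save('cmd.npy',np.array([np.array(s['tool_pos']),R.from_quat([x,y,z,w]).as_quat()],dtype=object),allow_pickle=True)
    print(np.round(s['tool_pos'],4),np.round(s['joint_pos'],2),s['time'])
E
python3 - <<'E'
from h import *
from plan import *
f=grab_frame('top');save('held1',f)
sync()
plan([(.42,.2,.1,24,0)],[(.48,.12,.1,51,0)],[(.5442,.0356,.07,77,0)],[(.5442,.0356,.03,77,0)])
E
```

```text
[0.3596 0.272  0.0914] [ 0.48 -0.25  2.14  0.    1.25  2.09] 5.65
0 0.126 0.14 -0.017 -0.001 -0.002 -0.302; 0 0.126 0.14 -0.017 -0.001 -0.002 -0.302; 0 0.126 0.14 -0.017 -0.001 -0.002 -0.302; 0 0.126 0.14 -0.017 -0.001 -0.002 -0.302; 0 0.126 0.14 -0.017 -0.001 -0.002 -0.302    [95mm 26deg] 
0 0.044 0.195 0 0 0 -0.314; 0 0.044 0.195 0 0 0 -0.314; 0 0.044 0.195 0 0 0 -0.314; 0 0.044 0.195 0 0 0 -0.314; 0 0.044 0.195 0 0 0 -0.314    [100mm 27deg] 
0 -0.05 0.206 0.06 0 0 -0.303; 0 -0.05 0.206 0.06 0 0 -0.303; 0 -0.05 0.206 0.06 0 0 -0.303; 0 -0.05 0.206 0.06 0 0 -0.303; 0 -0.05 0.206 0.06 0 0 -0.303    [110mm 26deg] 
0 0 0 0.08 0 0.001 0; 0 0 0 0.08 0 0.001 0; 0 0 0 0.08 0 0.001 0; 0 0 0 0.08 0 0.001 0; 0 0 0 0.08 0 0.001 0    [40mm 0deg]
```

View pics/held1.png

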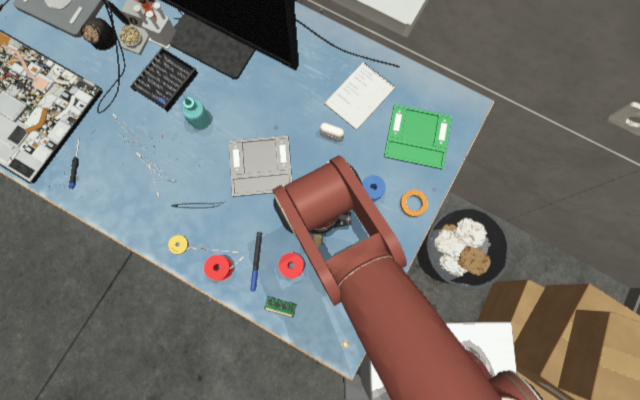

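The picture shows the arm over the cream syringe at (318,240), with everything else unmoved. The 2–3 mm difference is servo lag, so I track the commanded pose instead.

Emit:
jog_arm(motion="0 0.126 0.14 -0.017 0 0 -0.302; 0 0.126 0.14 -0.017 0 0 -0.302; 0 0.126 0.14 -0.017 0 0 -0.302; 0 0.126 0.14 -0.017 0 0 -0.302; 0 0.126 0.14 -0.017 0 0 -0.302")

```text
time: 6.28
tool_pos: [0.4186, 0.1996, 0.0975]
tool_rot: [0.0, 0.978, 0.207, -0.001]
contact_force: [0.4, 0.7, -0.2]
gripper_width: 0.175
grasp_force: 59.4
```

Emit:
jog_arm(motion="0 0.044 0.195 0 0 0 -0.314; 0 0.044 0.195 0 0 0 -0.314; 0 0.044 0.195 0 0 0 -0.314; 0 0.044 0.195 0 0 0 -0.314; 0 0.044 0.195 0 0 0 -0.314")

```text
time: 6.9
tool_pos: [0.4787, 0.12, 0.0984]
tool_rot: [-0.0, 0.903, 0.43, -0.0]
contact_force: [0.0, -0.7, -1.2]
gripper_width: 0.173
grasp_force: 59.4
```

Emit:
jog_arm(motion="0 -0.05 0.206 0.06 0 0 -0.303; 0 -0.05 0.206 0.06 0 0 -0.303; 0 -0.05 0.206 0.06 0 0 -0.303; 0 -0.05 0.206 0.06 0 0 -0.303; 0 -0.05 0.206 0.06 0 0 -0.303")

```text
time: 7.52
tool_pos: [0.5433, 0.0359, 0.0689]
tool_rot: [0.0, 0.783, 0.622, 0.0]
contact_force: [-0.0, 0.3, -0.3]
gripper_width: 0.177
grasp_force: 59.4
```

Emit:
jog_arm(motion="0 0 0 0.08 0 0 0; 0 0 0 0.08 0 0 0; 0 0 0 0.08 0 0 0; 0 0 0 0.08 0 0 0; 0 0 0 0.08 0 0 0")

```text
time: 8.15
tool_pos: [0.5445, 0.0352, 0.0301]
tool_rot: [0.001, 0.782, 0.623, 0.001]
contact_force: [0.5, -0.3, 1.4]
gripper_width: 0.175
grasp_force: 59.4
```

Run:
```python
from h import *
from plan import *
f=grab_frame('side');cv2.imwrite('pics/low1.png',cv2.resize(f['color'][100:300,200:440,::-1],None,fx=3,fy=3,interpolation=2))
f=grab_frame('top');f=grab_frame('top')
sync()
a=(.5442,.0356)
plan([(*a,.011,77,0)]*2+[(*a,.011,77,45)]*3,[(*a,.08,77,60)]*2+[(.53,.05,.1,77,60)]*3)
```

```text
[0.544  0.0351 0.0294] [-0.07  0.08  1.95  0.    1.11  0.15] 8.3
0 0.001 0 0.037 0.001 0 0; 0 0.001 0 0.037 0.001 0 0; 45 0.001 0 0.037 0.001 0 0; 45 0.001 0 0.037 0.001 0 0; 45 0.001 0 0.037 0.001 0 0    [19mm 0deg] 
60 0 0 -0.138 0 0 0; 60 0 0 -0.138 0 0 0; 60 0.022 -0.034 -0.178 0 0 0; 60 0.022 -0.034 -0.178 0 0 0; 60 0.022 -0.034 -0.178 0 0 0    [91mm 0deg]
```

View pics/low1.png

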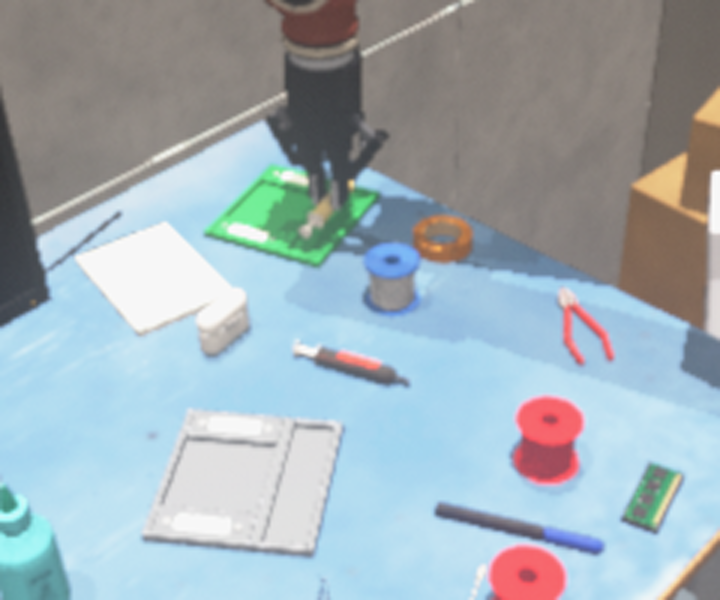

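The syringe is held above the green tray's lane at about (320,215) in the crop, aligned with it. Lowering and releasing.

Emit:
jog_arm(motion="0 0 0 0.037 0 0 0; 0 0 0 0.037 0 0 0; 0 0 0 0.037 0 0 0; 45 0 0 0.037 0 0 0; 45 0 0 0.037 0 0 0")

```text
time: 8.93
tool_pos: [0.5427, 0.0353, 0.0096]
tool_rot: [-0.001, 0.783, 0.623, -0.001]
contact_force: [-0.5, -0.0, 0.3]
gripper_width: 0.457
grasp_force: 0.0
```

Emit:
jog_arm(motion="45 0 0 0 0 0 0; 45 0 0 -0.1 0 0 0; 60 0 0 -0.138 0 0 0; 100 0.022 -0.034 -0.178 0 0 0; 100 0.022 -0.034 -0.178 0 0 0")

```text
time: 9.55
tool_pos: [0.5301, 0.0502, 0.1006]
tool_rot: [0.001, 0.782, 0.623, 0.001]
contact_force: [0.3, -0.2, 0.9]
gripper_width: 0.991
grasp_force: 0.0
```

Run:
```python
from plan import *
# spool
sync()
a=(.4513,.1462)
plan([(.49,.1,.1,45,100)],[(*a,.09,15,100)],[(*a,.012,-13,100)]*5,[(*a,.012,-13,0)]*5,[(*a,.075,-13,0)]*5)
```

```text
[0.5301 0.0502 0.1006] [-0.05 -0.05  1.94  0.    1.25  0.18] 9.55
100 0.079 -0.1 0.001 0.002 -0.001 0.373; 100 0.079 -0.1 0.001 0.002 -0.001 0.373; 100 0.079 -0.1 0.001 0.002 -0.001 0.373; 100 0.079 -0.1 0.001 0.002 -0.001 0.373; 100 0.079 -0.1 0.001 0.002 -0.001 0.373    [64mm 32deg] 
100 0.011 -0.12 0.02 0 0 0.349; 100 0.011 -0.12 0.02 0 0 0.349; 100 0.011 -0.12 0.02 0 0 0.349; 100 0.011 -0.12 0.02 0 0 0.349; 100 0.011 -0.12 0.02 0 0 0.349    [61mm 30deg] 
100 0 0 0.156 0 0 0.326; 100 0 0 0.156 0 0 0.326; 100 0 0 0.156 0 0 0.326; 100 0 0 0.156 0 0 0.326; 100 0 0 0.156 0 0 0.326    [78mm 28deg] 
0 -0.001 0 0 0 0 0; 0 -0.001 0 0 0 0 0; 0 -0.001 0 0 0 0 0; 0 -0.001 0 0 0 0 0; 0 -0.001 0 0 0 0 0    [1mm 0deg] 
0 0 0 -0.126 0 0 0; 0 0 0 -0.126 0 0 0; 0 0 0 -0.126 0 0 0; 0 0 0 -0.126 0 0 0; 0 0 0 -0.126 0 0 0    [63mm 0deg]
```

Emit:
jog_arm(motion="100 0.079 -0.1 0 0 0 0.373; 100 0.079 -0.1 0 0 0 0.373; 100 0.079 -0.1 0 0 0 0.373; 100 0.079 -0.1 0 0 0 0.373; 100 0.079 -0.1 0 0 0 0.373")

```text
time: 10.18
tool_pos: [0.4895, 0.0991, 0.0985]
tool_rot: [-0.0, 0.924, 0.383, -0.001]
contact_force: [-0.9, 0.5, 0.1]
gripper_width: 1.0
grasp_force: 0.0
```

Emit:
jog_arm(motion="100 0.011 -0.12 0.02 0 0 0.349; 100 0.011 -0.12 0.02 0 0 0.349; 100 0.011 -0.12 0.02 0 0 0.349; 100 0.011 -0.12 0.02 0 0 0.349; 100 0.011 -0.12 0.02 0 0 0.349")

```text
time: 10.8
tool_pos: [0.4513, 0.1456, 0.0892]
tool_rot: [0.0, 0.991, 0.132, -0.0]
contact_force: [-0.3, -1.4, -0.3]
gripper_width: 0.999
grasp_force: 0.0
```

Emit:
jog_arm(motion="100 0 0 0.08 0 0 0.326; 100 0 0 0.156 0 0 0.326; 100 0 0 0.156 0 0 0.326; 100 0 0 0.156 0 0 0.326; 100 0 0 0.156 0 0 0.326")

```text
time: 11.42
tool_pos: [0.4519, 0.1458, 0.012]
tool_rot: [-0.0, 0.994, -0.112, 0.001]
contact_force: [0.1, -0.6, 0.1]
gripper_width: 1.002
grasp_force: 0.0
```

Emit:
jog_arm(motion="0 0 0 0 0 0 0; 0 0 0 0 0 0 0; 0 0 0 0 0 0 0; 0 0 0 0 0 0 0; 0 0 0 0 0 0 0")

```text
time: 12.05
tool_pos: [0.452, 0.1459, 0.0121]
tool_rot: [-0.0, 0.994, -0.113, 0.001]
contact_force: [1.1, -0.4, 5.5]
gripper_width: 0.627
grasp_force: 63.6
```

Run:
```python
from h import *
from plan import *
f=grab_frame('side');cv2.imwrite('pics/grip2.png',cv2.resize(f['color'][130:260,230:400,::-1],None,fx=4,fy=4,interpolation=2))
sync()
s=state();print(s['gripper_width'],s['grasp_force'])
b=(.6104,.0203)
plan([(.4513,.1462,.075,-13,0)],[(.5,.11,.09,-13,0)],[(*b,.07,-13,0)],[(*b,.035,-13,0)])
```

```text
[0.452  0.1458 0.0122] [ 0.16 -0.06  2.12 -0.    1.08  1.95] 12.1
0.6316035131198516 63.62832069396973
0 -0.001 0 -0.126 0 -0.001 0; 0 -0.001 0 -0.126 0 -0.001 0; 0 -0.001 0 -0.126 0 -0.001 0; 0 -0.001 0 -0.126 0 -0.001 0; 0 -0.001 0 -0.126 0 -0.001 0    [63mm 0deg] 
0 0.111 0.048 -0.03 0 0 0; 0 0.111 0.048 -0.03 0 0 0; 0 0.111 0.048 -0.03 0 0 0; 0 0.111 0.048 -0.03 0 0 0; 0 0.111 0.048 -0.03 0 0 0    [62mm 0deg] 
0 0.255 0.125 0.04 0 0 0; 0 0.255 0.125 0.04 0 0 0; 0 0.255 0.125 0.04 0 0 0; 0 0.255 0.125 0.04 0 0 0; 0 0.255 0.125 0.04 0 0 0    [143mm 0deg] 
0 0 0 0.07 0 0 0; 0 0 0 0.07 0 0 0; 0 0 0 0.07 0 0 0; 0 0 0 0.07 0 0 0; 0 0 0 0.07 0 0 0    [35mm 0deg]
```

View pics/grip2.png

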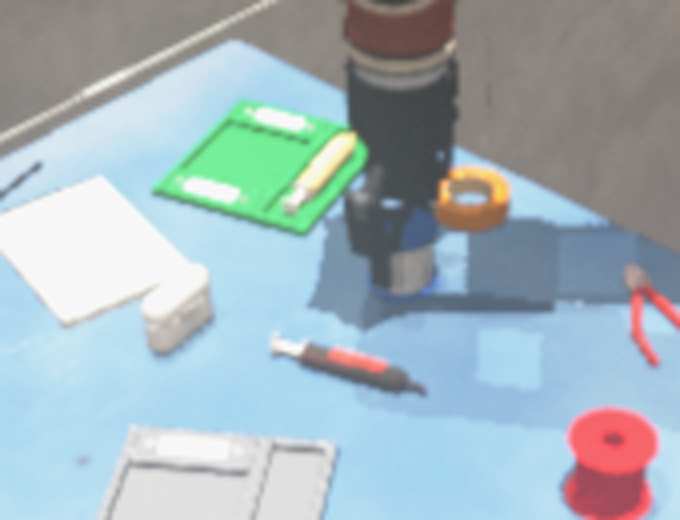

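The cream syringe lies in the green lane at (320,170) in the crop, and the spool is gripped upright at (405,250).

Emit:
jog_arm(motion="0 0 0 -0.126 0 0 0; 0 0 0 -0.126 0 0 0; 0 0 0 -0.126 0 0 0; 0 0 0 -0.126 0 0 0; 0 0 0 -0.126 0 0 0")

```text
time: 12.72
tool_pos: [0.4497, 0.1455, 0.0724]
tool_rot: [0.0, 0.994, -0.114, -0.002]
contact_force: [-0.3, -0.2, -3.8]
gripper_width: 0.63
grasp_force: 65.6
```

Emit:
jog_arm(motion="0 0.111 0.048 -0.03 0 0 0; 0 0.111 0.048 -0.03 0 0 0; 0 0.111 0.048 -0.03 0 0 0; 0 0.111 0.048 -0.03 0 0 0; 0 0.111 0.048 -0.03 0 0 0")

```text
time: 13.35
tool_pos: [0.4989, 0.1103, 0.0887]
tool_rot: [0.0, 0.994, -0.113, -0.001]
contact_force: [0.3, 0.6, -3.9]
gripper_width: 0.628
grasp_force: 65.4
```

Emit:
jog_arm(motion="0 0.05 0.025 0.01 0 0 0; 0 0.1 0.05 0.02 0 0 0; 0 0.18 0.09 0.03 0 0 0; 0 0.255 0.125 0.04 0 0 0; 0 0.255 0.125 0.04 0 0 0")

```text
time: 13.98
tool_pos: [0.6112, 0.0188, 0.069]
tool_rot: [0.0, 0.993, -0.115, 0.0]
contact_force: [-0.1, 0.1, -3.4]
gripper_width: 0.635
grasp_force: 65.3
```

Emit:
jog_arm(motion="0 0 0 0.035 0 0 0; 0 0 0 0.07 0 0 0; 0 0 0 0.07 0 0 0; 0 0 0 0.07 0 0 0; 0 0 0 0.07 0 0 0")

```text
time: 14.6
tool_pos: [0.6105, 0.0203, 0.0351]
tool_rot: [-0.0, 0.994, -0.113, 0.001]
contact_force: [-0.1, -0.8, -2.1]
gripper_width: 0.627
grasp_force: 65.3
```

Run:
```python
from plan import *
sync()
b=(.6104,.0203)
plan([(*b,.017,-13,0)]*3+[(*b,.017,-13,75)]*2,[(*b,.017,-13,90)]+[(*b,.08,-13,90)]*2+[(*b,.11,-13,60)]*2)
```

```text
[0.6105 0.0203 0.0351] [-0.09  0.21  1.78  0.    1.14  1.71] 14.6
0 0 0 0.036 0 -0.001 0; 0 0 0 0.036 0 -0.001 0; 0 0 0 0.036 0 -0.001 0; 75 0 0 0.036 0 -0.001 0; 75 0 0 0.036 0 -0.001 0    [18mm 0deg] 
90 0 0 0 0 0 0; 90 0 0 -0.126 0 0 0; 90 0 0 -0.126 0 0 0; 60 0 0 -0.186 0 0 0; 60 0 0 -0.186 0 0 0    [93mm 0deg]
```

Emit:
jog_arm(motion="0 0 0 0.036 0 0 0; 0 0 0 0.036 0 0 0; 0 0 0 0.036 0 0 0; 75 0 0 0.036 0 0 0; 85 0 0 0.036 0 0 0")

```text
time: 15.22
tool_pos: [0.6103, 0.0201, 0.0169]
tool_rot: [-0.0, 0.994, -0.114, 0.0]
contact_force: [-0.1, 0.3, -0.2]
gripper_width: 0.847
grasp_force: 0.0
```

Emit:
jog_arm(motion="90 0 0 0 0 0 0; 90 0 0 -0.08 0 0 0; 90 0 0 -0.16 0 0 0; 60 0 0 -0.186 0 0 0; 60 0 0 -0.186 0 0 0")

```text
time: 15.85
tool_pos: [0.6104, 0.0201, 0.11]
tool_rot: [-0.0, 0.994, -0.114, 0.001]
contact_force: [0.3, -0.3, -0.1]
gripper_width: 0.604
grasp_force: 0.0
```

Run:
```python
from plan import *
sync()
a=(.4695,.2545)
plan([(.53,.15,.11,-11,60)],[(*a,.06,-11,60)],[(*a,.006,-11,60)]*3+[(*a,.006,-11,0)]*2,[(*a,.006,-11,0)]*3+[(*a,.05,-11,0)]*2)
```

```text
[0.6104 0.0201 0.11  ] [-0.09  0.12  1.75  0.    1.27  1.71] 15.85
60 -0.215 -0.217 0 0 -0.001 -0.024; 60 -0.215 -0.217 0 0 -0.001 -0.024; 60 -0.215 -0.217 0 0 -0.001 -0.024; 60 -0.215 -0.217 0 0 -0.001 -0.024; 60 -0.215 -0.217 0 0 -0.001 -0.024    [153mm 2deg] 
60 -0.159 -0.182 0.1 0 0 0; 60 -0.159 -0.182 0.1 0 0 0; 60 -0.159 -0.182 0.1 0 0 0; 60 -0.159 -0.182 0.1 0 0 0; 60 -0.159 -0.182 0.1 0 0 0    [131mm 0deg] 
60 0 0 0.108 0 0 0; 60 0 0 0.108 0 0 0; 60 0 0 0.108 0 0 0; 0 0 0 0.108 0 0 0; 0 0 0 0.108 0 0 0    [54mm 0deg] 
0 0 0 0 0 0 0; 0 0 0 0 0 0 0; 0 0 0 0 0 0 0; 0 0 0 -0.088 0 0 0; 0 0 0 -0.088 0 0 0    [44mm 0deg]
```

Emit:
jog_arm(motion="60 -0.215 -0.217 0 0 0 -0.024; 60 -0.215 -0.217 0 0 0 -0.024; 60 -0.215 -0.217 0 0 0 -0.024; 60 -0.215 -0.217 0 0 0 -0.024; 60 -0.215 -0.217 0 0 0 -0.024")

```text
time: 16.48
tool_pos: [0.5292, 0.1496, 0.1079]
tool_rot: [0.0, 0.995, -0.096, -0.001]
contact_force: [-0.2, -0.3, -0.6]
gripper_width: 0.6
grasp_force: 0.0
```

Emit:
jog_arm(motion="60 -0.159 -0.182 0.1 0 0 0; 60 -0.159 -0.182 0.1 0 0 0; 60 -0.159 -0.182 0.1 0 0 0; 60 -0.159 -0.182 0.1 0 0 0; 60 -0.159 -0.182 0.1 0 0 0")

```text
time: 17.1
tool_pos: [0.4707, 0.2537, 0.0602]
tool_rot: [-0.0, 0.995, -0.097, 0.001]
contact_force: [0.2, 0.6, -0.4]
gripper_width: 0.598
grasp_force: 0.0
```

Emit:
jog_arm(motion="60 0 0 0.108 0 0 0; 60 0 0 0.108 0 0 0; 60 0 0 0.108 0 0 0; 0 0 0 0.108 0 0 0; 0 0 0 0.108 0 0 0")

```text
time: 17.73
tool_pos: [0.4704, 0.2551, 0.0072]
tool_rot: [-0.001, 0.995, -0.096, 0.001]
contact_force: [-2.5, -1.2, 24.4]
gripper_width: 0.185
grasp_force: 38.8
```

Emit:
jog_arm(motion="0 0 0 0 0 0 0; 0 0 0 0 0 0 0; 0 0 0 0 0 0 0; 0 0 0 -0.088 0 0 0; 0 0 0 -0.088 0 0 0")

```text
time: 18.35
tool_pos: [0.472, 0.2559, 0.0535]
tool_rot: [-0.002, 0.995, -0.096, 0.004]
contact_force: [-0.5, 0.9, -0.1]
gripper_width: 0.175
grasp_force: 60.2
```

Run:
```python
from h import *
from plan import *
f=grab_frame('side');cv2.imwrite('pics/grip3.png',cv2.resize(f['color'][120:300,210:410,::-1],None,fx=3.3,fy=3.3,interpolation=2))
grab_frame('top');sync()
t=np.radians(5);g=np.array([.519,.407]);a=g-.045*np.array([np.cos(t),np.sin(t)]);print(a)
plan([(.462,.29,.1,20,0)],[(.465,.34,.1,48,0)],[(.47,.39,.09,75,0)],[(*a,.035,95,0)])
```

```text
[0.4693 0.2549 0.05  ] [0.36 0.02 1.97 0.   1.15 2.12] 18.45
[0.47417124 0.40307799]
0 -0.028 -0.066 -0.1 0 -0.001 -0.36; 0 -0.028 -0.066 -0.1 0 -0.001 -0.36; 0 -0.028 -0.066 -0.1 0 -0.001 -0.36; 0 -0.028 -0.066 -0.1 0 -0.001 -0.36; 0 -0.028 -0.066 -0.1 0 -0.001 -0.36    [62mm 31deg] 
0 0.04 -0.092 0 0 0 -0.326; 0 0.04 -0.092 0 0 0 -0.326; 0 0.04 -0.092 0 0 0 -0.326; 0 0.04 -0.092 0 0 0 -0.326; 0 0.04 -0.092 0 0 0 -0.326    [50mm 28deg] 
0 0.081 -0.059 0.02 0 0 -0.314; 0 0.081 -0.059 0.02 0 0 -0.314; 0 0.081 -0.059 0.02 0 0 -0.314; 0 0.081 -0.059 0.02 0 0 -0.314; 0 0.081 -0.059 0.02 0 0 -0.314    [51mm 27deg] 
0 0.028 0.001 0.11 0 0 -0.233; 0 0.028 0.001 0.11 0 0 -0.233; 0 0.028 0.001 0.11 0 0 -0.233; 0 0.028 0.001 0.11 0 0 -0.233; 0 0.028 0.001 0.11 0 0 -0.233    [57mm 20deg]
```

View pics/grip3.png

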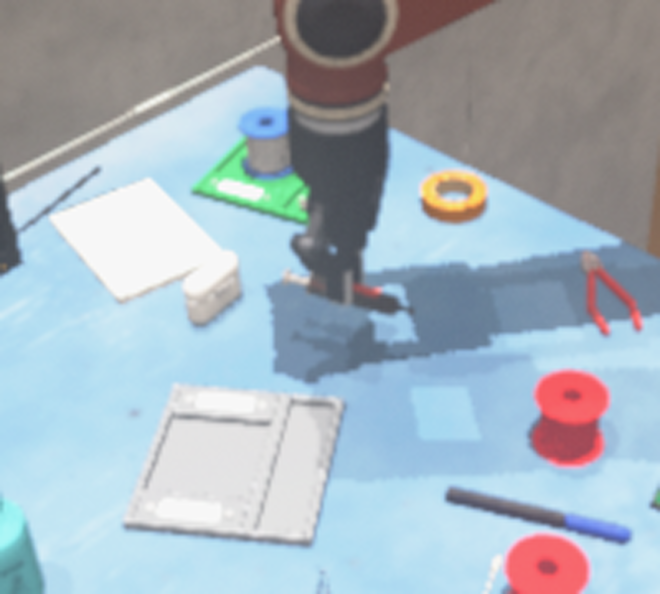

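Dark syringe held at (350,290) in the crop. The spool stands in the green bay at (268,145).

Emit:
jog_arm(motion="0 -0.028 -0.066 -0.1 0 0 -0.36; 0 -0.028 -0.066 -0.1 0 0 -0.36; 0 -0.028 -0.066 -0.1 0 0 -0.36; 0 -0.028 -0.066 -0.1 0 0 -0.36; 0 -0.028 -0.066 -0.1 0 0 -0.36")

```text
time: 19.08
tool_pos: [0.4609, 0.2894, 0.0982]
tool_rot: [0.0, 0.985, 0.172, -0.001]
contact_force: [0.2, 0.7, 0.3]
gripper_width: 0.175
grasp_force: 60.2
```

Emit:
jog_arm(motion="0 0.04 -0.092 0 0 0 -0.326; 0 0.04 -0.092 0 0 0 -0.326; 0 0.04 -0.092 0 0 0 -0.326; 0 0.04 -0.092 0 0 0 -0.326; 0 0.04 -0.092 0 0 0 -0.326")

```text
time: 19.7
tool_pos: [0.4645, 0.3396, 0.099]
tool_rot: [-0.0, 0.914, 0.405, -0.0]
contact_force: [-0.1, 0.7, -0.7]
gripper_width: 0.18
grasp_force: 60.2
```

Emit:
jog_arm(motion="0 0.081 -0.059 0.02 0 0 -0.314; 0 0.081 -0.059 0.02 0 0 -0.314; 0 0.081 -0.059 0.02 0 0 -0.314; 0 0.081 -0.059 0.02 0 0 -0.314; 0 0.081 -0.059 0.02 0 0 -0.314")

```text
time: 20.32
tool_pos: [0.4699, 0.3894, 0.0893]
tool_rot: [-0.0, 0.794, 0.608, 0.0]
contact_force: [-0.1, 0.3, 0.3]
gripper_width: 0.18
grasp_force: 60.2
```

Emit:
jog_arm(motion="0 0.028 0 0.11 0 0 -0.233; 0 0.028 0 0.11 0 0 -0.233; 0 0.028 0 0.11 0 0 -0.233; 0 0.028 0 0.11 0 0 -0.233; 0 0.028 0 0.11 0 0 -0.233")

```text
time: 20.95
tool_pos: [0.4741, 0.4035, 0.0356]
tool_rot: [0.0, 0.676, 0.737, 0.001]
contact_force: [0.4, -0.1, -0.5]
gripper_width: 0.176
grasp_force: 60.2
```

Run:
```python
from h import *
from plan import *
f=grab_frame('side');cv2.imwrite('pics/low3.png',cv2.resize(f['color'][180:300,210:370,::-1],None,fx=4,fy=4,interpolation=2))
grab_frame('top');sync()
a=(.4742,.4031)
plan([(*a,.012,95,0)]*3+[(*a,.012,95,45)]*2,[(*a,.012,95,45)]+[(*a,.1,95,50)]*4)
```

```text
[0.4739 0.4034 0.0352] [0.59 0.24 1.76 0.   1.15 0.5 ] 21.05
0 -0.001 0 0.046 0.001 0 -0.001; 0 -0.001 0 0.046 0.001 0 -0.001; 0 -0.001 0 0.046 0.001 0 -0.001; 45 -0.001 0 0.046 0.001 0 -0.001; 45 -0.001 0 0.046 0.001 0 -0.001    [23mm 0deg] 
45 0 0 0 0 0 0; 50 0.001 0 -0.176 0 0 0; 50 0.001 0 -0.176 0 0 0; 50 0.001 0 -0.176 0 0 0; 50 0.001 0 -0.176 0 0 0    [88mm 0deg]
```

View pics/low3.png

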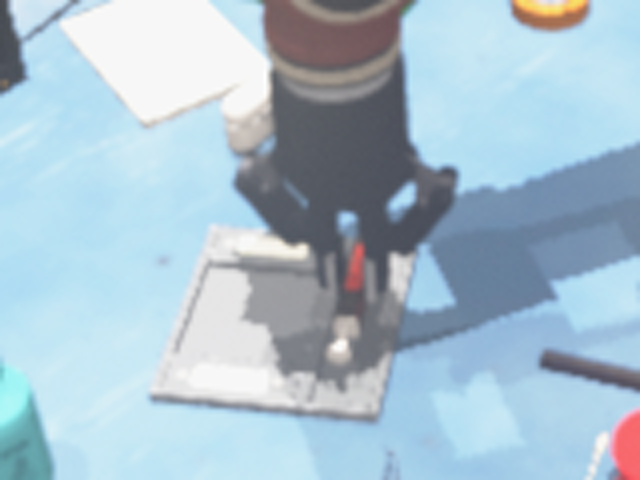

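The dark syringe hangs over the grey lane at (348,300) in the crop, along it. Lower and release.

Emit:
jog_arm(motion="0 0 0 0.046 0 0 0; 0 0 0 0.046 0 0 0; 0 0 0 0.046 0 0 0; 45 0 0 0.046 0 0 0; 45 0 0 0.046 0 0 0")

```text
time: 21.68
tool_pos: [0.4735, 0.4032, 0.0117]
tool_rot: [0.0, 0.676, 0.737, 0.0]
contact_force: [-0.1, -0.3, -0.7]
gripper_width: 0.453
grasp_force: 0.0
```

Emit:
jog_arm(motion="45 0 0 0 0 0 0; 45 0 0 -0.1 0 0 0; 100 0 0 -0.176 0 0 0; 100 0 0 -0.176 0 0 0; 100 0 0 -0.176 0 0 0")

```text
time: 22.3
tool_pos: [0.4731, 0.4029, 0.0987]
tool_rot: [-0.0, 0.676, 0.737, -0.0]
contact_force: [-0.4, -0.2, -0.0]
gripper_width: 1.002
grasp_force: 0.0
```

Run:
```python
from plan import *
sync()
# tape: fingers along world ~y at tray yaw 5 -> tool yaw 5
a=(.4205,.0492)
plan([(.45,.25,.1,50,100)],[(.43,.1,.1,5,100)],[(*a,.05,5,100)],[(*a,.003,5,100)]*3+[(*a,.003,5,0)]*2)
```

```text
[0.4731 0.4029 0.0987] [ 0.59  0.16  1.73 -0.    1.26  0.5 ] 22.3
100 -0.301 -0.072 -0.002 0 0 0.523; 100 -0.301 -0.072 -0.002 0 0 0.523; 100 -0.301 -0.072 -0.002 0 0 0.523; 100 -0.301 -0.072 -0.002 0 0 0.523; 100 -0.301 -0.072 -0.002 0 0 0.523    [155mm 45deg] 
100 -0.256 0.161 0 0 0.001 0.524; 100 -0.256 0.161 0 0 0.001 0.524; 100 -0.256 0.161 0 0 0.001 0.524; 100 -0.256 0.161 0 0 0.001 0.524; 100 -0.256 0.161 0 0 0.001 0.524    [151mm 45deg] 
100 -0.027 0.1 0.1 0 0 0; 100 -0.027 0.1 0.1 0 0 0; 100 -0.027 0.1 0.1 0 0 0; 100 -0.027 0.1 0.1 0 0 0; 100 -0.027 0.1 0.1 0 0 0    [72mm 0deg] 
100 0 0 0.094 0 0 0; 100 0 0 0.094 0 0 0; 100 0 0 0.094 0 0 0; 0 0 0 0.094 0 0 0; 0 0 0 0.094 0 0 0    [47mm 0deg]
```

Emit:
jog_arm(motion="100 -0.301 -0.072 0 0 0 0.523; 100 -0.301 -0.072 0 0 0 0.523; 100 -0.301 -0.072 0 0 0 0.523; 100 -0.301 -0.072 0 0 0 0.523; 100 -0.301 -0.072 0 0 0 0.523")

```text
time: 22.92
tool_pos: [0.4495, 0.2493, 0.0974]
tool_rot: [-0.0, 0.906, 0.423, -0.002]
contact_force: [0.6, -0.4, 0.4]
gripper_width: 0.997
grasp_force: 0.0
```

Emit:
jog_arm(motion="100 -0.256 0.161 0 0 0 0.524; 100 -0.256 0.161 0 0 0 0.524; 100 -0.256 0.161 0 0 0 0.524; 100 -0.256 0.161 0 0 0 0.524; 100 -0.256 0.161 0 0 0 0.524")

```text
time: 23.55
tool_pos: [0.4297, 0.1002, 0.0985]
tool_rot: [-0.0, 0.999, 0.045, -0.001]
contact_force: [0.5, -0.2, -0.2]
gripper_width: 1.002
grasp_force: 0.0
```

Emit:
jog_arm(motion="100 -0.027 0.1 0.1 0 0 0; 100 -0.027 0.1 0.1 0 0 0; 100 -0.027 0.1 0.1 0 0 0; 100 -0.027 0.1 0.1 0 0 0; 100 -0.027 0.1 0.1 0 0 0")

```text
time: 24.18
tool_pos: [0.4221, 0.0499, 0.0505]
tool_rot: [0.0, 0.999, 0.045, 0.001]
contact_force: [0.4, 1.2, -0.0]
gripper_width: 0.995
grasp_force: 0.0
```

Run:
```python
from h import *
f=grab_frame('side');cv2.imwrite('pics/tape4.png',cv2.resize(f['color'][100:240,260:420,::-1],None,fx=4,fy=4,interpolation=2))
```

```text
(no output)
```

View pics/tape4.png

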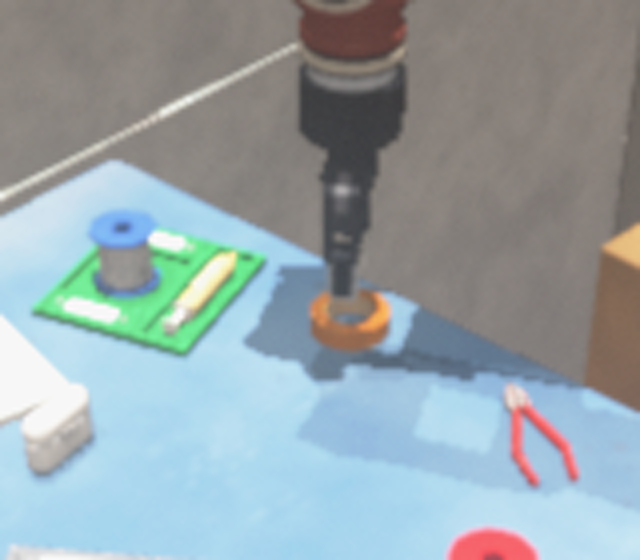

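The gripper is centred above the amber roll at (350,320). The green kit looks right, with the spool in the bay and the syringe in the lane.

Emit:
jog_arm(motion="100 0 0 0.05 0 0 0; 100 0 0 0.094 0 0 0; 100 0 0 0.094 0 0 0; 0 0 0 0.094 0 0 0; 0 0 0 0.094 0 0 0")

```text
time: 24.85
tool_pos: [0.423, 0.0493, 0.0044]
tool_rot: [0.0, 0.999, 0.044, 0.002]
contact_force: [0.8, 0.0, -0.6]
gripper_width: 0.695
grasp_force: 64.4
```

Emit:
jog_arm(motion="0 0 0 0 0 0 0; 0 0 0 0 0 0 0; 0 0 0 -0.03 0 0 0; 0 0 0 -0.1 0 0 0; 0 0 0 -0.1 0 0 0")

```text
time: 25.48
tool_pos: [0.4237, 0.0491, 0.056]
tool_rot: [0.0, 0.999, 0.044, 0.004]
contact_force: [0.8, 0.9, 0.2]
gripper_width: 0.692
grasp_force: 64.6
```

Run:
```python
from h import *
from plan import *
f=grab_frame('side');cv2.imwrite('pics/tape5.png',cv2.resize(f['color'][100:240,260:420,::-1],None,fx=4,fy=4,interpolation=2))
grab_frame('top');sync()
t=np.radians(5);b=np.array([.519,.407])+.023*np.array([np.cos(t),np.sin(t)]);print(b)
plan([(.43,.15,.1,5,0)],[(.47,.3,.1,5,0)],[(*b,.08,5,0)],[(*b,.03,5,0)])
```

```text
[0.4212 0.0493 0.0528] [-0.06 -0.27  2.22  0.    1.19  1.42] 25.575
[0.54191248 0.40900458]
0 0.035 -0.199 -0.094 0 -0.001 0; 0 0.035 -0.199 -0.094 0 -0.001 0; 0 0.035 -0.199 -0.094 0 -0.001 0; 0 0.035 -0.199 -0.094 0 -0.001 0; 0 0.035 -0.199 -0.094 0 -0.001 0    [111mm 0deg] 
0 0.106 -0.292 -0.001 0 0 0; 0 0.106 -0.292 -0.001 0 0 0; 0 0.106 -0.292 -0.001 0 0 0; 0 0.106 -0.292 -0.001 0 0 0; 0 0.106 -0.292 -0.001 0 0 0    [155mm 0deg] 
0 0.162 -0.205 0.04 0 0 0; 0 0.162 -0.205 0.04 0 0 0; 0 0.162 -0.205 0.04 0 0 0; 0 0.162 -0.205 0.04 0 0 0; 0 0.162 -0.205 0.04 0 0 0    [132mm 0deg] 
0 0 0 0.1 0 0 0; 0 0 0 0.1 0 0 0; 0 0 0 0.1 0 0 0; 0 0 0 0.1 0 0 0; 0 0 0 0.1 0 0 0    [50mm 0deg]
```

View pics/tape5.png

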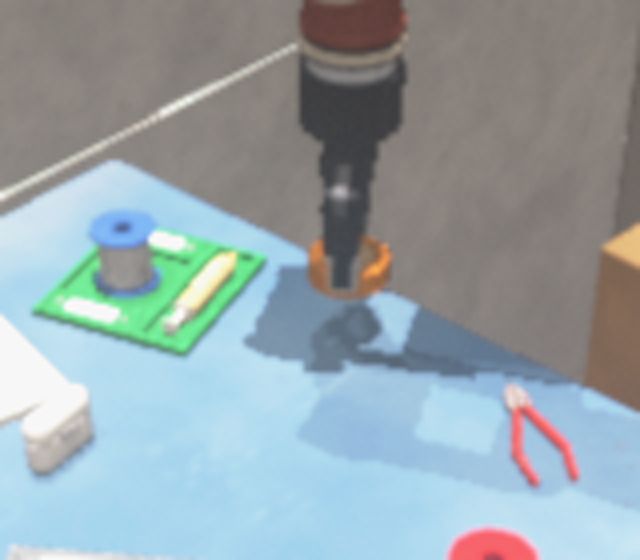

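The roll is held level at (350,265), lifted clear.

Emit:
jog_arm(motion="0 0.035 -0.199 -0.094 0 0 0; 0 0.035 -0.199 -0.094 0 0 0; 0 0.035 -0.199 -0.094 0 0 0; 0 0.035 -0.199 -0.094 0 0 0; 0 0.035 -0.199 -0.094 0 0 0")

```text
time: 26.2
tool_pos: [0.4287, 0.149, 0.0977]
tool_rot: [0.0, 0.999, 0.043, -0.001]
contact_force: [-0.2, 0.4, -0.2]
gripper_width: 0.692
grasp_force: 64.7
```

Emit:
jog_arm(motion="0 0.106 -0.292 0 0 0 0; 0 0.106 -0.292 0 0 0 0; 0 0.106 -0.292 0 0 0 0; 0 0.106 -0.292 0 0 0 0; 0 0.106 -0.292 0 0 0 0")

```text
time: 26.82
tool_pos: [0.4694, 0.2986, 0.0983]
tool_rot: [0.001, 0.999, 0.043, -0.001]
contact_force: [-0.4, 1.2, -0.4]
gripper_width: 0.696
grasp_force: 64.8
```

Emit:
jog_arm(motion="0 0.162 -0.205 0.04 0 0 0; 0 0.162 -0.205 0.04 0 0 0; 0 0.162 -0.205 0.04 0 0 0; 0 0.162 -0.205 0.04 0 0 0; 0 0.162 -0.205 0.04 0 0 0")

```text
time: 27.45
tool_pos: [0.5414, 0.4077, 0.0799]
tool_rot: [0.0, 0.999, 0.043, 0.0]
contact_force: [0.4, 0.2, 0.5]
gripper_width: 0.692
grasp_force: 64.9
```

Emit:
jog_arm(motion="0 0 0 0.05 0 0 0; 0 0 0 0.1 0 0 0; 0 0 0 0.1 0 0 0; 0 0 0 0.1 0 0 0; 0 0 0 0.1 0 0 0")

```text
time: 28.08
tool_pos: [0.5426, 0.4096, 0.0314]
tool_rot: [-0.001, 0.999, 0.044, 0.001]
contact_force: [0.1, -0.0, -0.1]
gripper_width: 0.7
grasp_force: 64.9
```

Run:
```python
from h import *
from plan import *
f=grab_frame('side');cv2.imwrite('pics/tape6.png',cv2.resize(f['color'][180:300,210:370,::-1],None,fx=4,fy=4,interpolation=2))
sync()
b=(.5419,.409)
plan([(*b,.009,5,0)]*3+[(*b,.009,5,80)]*2,[(*b,.009,5,90)]+[(*b,.1,5,100)]*4,[(.4,.2,.11,5,100)],[(.36,-.03,.15,5,100)],[(.4,-.25,.2,5,100)])
```

```text
[0.5426 0.4096 0.0312] [ 0.54  0.36  1.61 -0.    1.17  2.02] 28.125
0 -0.002 0.001 0.044 -0.001 -0.002 0; 0 -0.002 0.001 0.044 -0.001 -0.002 0; 0 -0.002 0.001 0.044 -0.001 -0.002 0; 80 -0.002 0.001 0.044 -0.001 -0.002 0; 80 -0.002 0.001 0.044 -0.001 -0.002 0    [22mm 0deg] 
90 0 0 0 0 0 0; 100 0 0 -0.182 0 0 0; 100 0 0 -0.182 0 0 0; 100 0 0 -0.182 0 0 0; 100 0 0 -0.182 0 0 0    [91mm 0deg] 
100 -0.319 0.392 -0.019 0 0 0; 100 -0.319 0.392 -0.019 0 0 0; 100 -0.319 0.392 -0.019 0 0 0; 100 -0.319 0.392 -0.019 0 0 0; 100 -0.319 0.392 -0.019 0 0 0    [253mm 0deg] 
100 -0.12 0.451 -0.08 0 0 0; 100 -0.12 0.451 -0.08 0 0 0; 100 -0.12 0.451 -0.08 0 0 0; 100 -0.12 0.451 -0.08 0 0 0; 100 -0.12 0.451 -0.08 0 0 0    [237mm 0deg] 
100 0.042 0.445 -0.1 0 0 0; 100 0.042 0.445 -0.1 0 0 0; 100 0.042 0.445 -0.1 0 0 0; 100 0.042 0.445 -0.1 0 0 0; 100 0.042 0.445 -0.1 0 0 0    [229mm 0deg]
```

View pics/tape6.png

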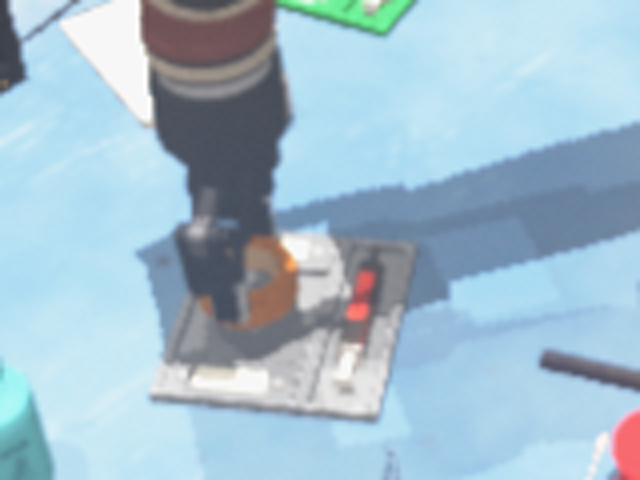

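The roll is over the grey bay at (250,280), and the dark syringe lies in the lane at (360,310). Lowering, releasing and backing off.

Emit:
jog_arm(motion="0 -0.002 0 0.044 0 0 0; 0 -0.002 0 0.044 0 0 0; 0 -0.002 0 0.044 0 0 0; 80 -0.002 0 0.044 0 0 0; 85 -0.002 0 0.044 0 0 0")

```text
time: 28.75
tool_pos: [0.5404, 0.4089, 0.0071]
tool_rot: [0.0, 0.999, 0.044, -0.0]
contact_force: [0.0, -0.3, 0.3]
gripper_width: 0.853
grasp_force: 0.0
```

Emit:
jog_arm(motion="90 0 0 0 0 0 0; 90 0 0 -0.08 0 0 0; 90 0 0 -0.182 0 0 0; 90 0 0 -0.182 0 0 0; 90 0 0 -0.182 0 0 0")

```text
time: 29.38
tool_pos: [0.5405, 0.409, 0.0982]
tool_rot: [0.0, 0.999, 0.044, -0.0]
contact_force: [-0.4, -0.1, -0.5]
gripper_width: 0.904
grasp_force: 0.0
```

Emit:
jog_arm(motion="100 -0.319 0.392 -0.019 0 0 0; 100 -0.319 0.392 -0.019 0 0 0; 100 -0.319 0.392 -0.019 0 0 0; 100 -0.319 0.392 -0.019 0 0 0; 100 -0.319 0.392 -0.019 0 0 0")

```text
time: 30.0
tool_pos: [0.3944, 0.1971, 0.1041]
tool_rot: [0.001, 0.999, 0.042, -0.003]
contact_force: [0.2, 0.1, 0.4]
gripper_width: 1.004
grasp_force: 0.0
```

Emit:
jog_arm(motion="100 -0.1 0.45 -0.08 0 0 0; 100 -0.1 0.45 -0.08 0 0 0; 100 -0.1 0.45 -0.08 0 0 0; 100 -0.1 0.45 -0.08 0 0 0; 100 -0.1 0.45 -0.08 0 0 0")

```text
time: 30.62
tool_pos: [0.369, -0.0308, 0.1479]
tool_rot: [0.0, 0.999, 0.041, 0.0]
contact_force: [0.3, 0.3, 0.6]
gripper_width: 1.006
grasp_force: 0.0
```

Emit:
jog_arm(motion="100 0.04 0.45 -0.1 0 0 0; 100 0.04 0.45 -0.1 0 0 0; 100 0.04 0.45 -0.1 0 0 0; 100 0.04 0.45 -0.1 0 0 0; 100 0.04 0.45 -0.1 0 0 0")

```text
time: 31.25
tool_pos: [0.4095, -0.2521, 0.1973]
tool_rot: [-0.001, 0.999, 0.043, -0.0]
contact_force: [0.3, 1.1, -1.2]
gripper_width: 0.999
grasp_force: 0.0
```

Run:
```python
from h import *
f=grab_frame('top');W=world(f)
cv2.imwrite('pics/end.png',cv2.resize(f['color'][90:290,220:460,::-1],None,fx=3,fy=3,interpolation=2))
def rect(m):
    Q=W[m];rc=cv2.minAreaRect((Q[:,:2]*1000).astype(np.float32));return np.round(rc[0],1),np.round(rc[1],1),round(rc[2],1)
tr={'g':(.588,.0255,-13),'y':(.519,.407,5)}
for t,k in [('solder_spool_centre','g'),('flux_syringe_a_centre','g'),('tape_roll_centre','y'),('flux_syringe_b_centre','y'),('marker_centre','y'),('pocket_case_centre','y')]:
    x,y,a=tr[k];a=np.radians(a);M=np.array([[np.cos(a),np.sin(a)],[-np.sin(a),np.cos(a)]])
    for r in cut_out('top',t):
        m=r['pixels']&(f['range_z']>0);z=np.percentile(W[m][:,2],95);c,s,an=rect(m&(W[...,2]>z-.012))
        print(t,round(r['p'],2),c,s,an,'z95',round(z,3),'tray',(M@(c/1000-[x,y])).round(4))
    print('  place',[(round(r['p'],2),np.round(r['at'],3),(M@(np.array(r['at'])[:2]-[x,y])).round(3)) for r in place_of('top',t)])
```

```text
solder_spool_centre 0.88 [275.1 493.7] [50.7 52.5] 43.1 z95 0.051 tray [-0.4102  0.3858]
solder_spool_centre 0.69 [277.3 333. ] [54.3 49.7] 89.0 z95 0.052 tray [-0.3719  0.2297]
solder_spool_centre 0.67 [609.6  20.1] [51.8 53. ] 42.4 z95 0.055 tray [ 0.0223 -0.0004]
solder_spool_centre 0.61 [592.9 236.7] [57.8 22. ] 67.9 z95 0.046 tray [-0.0427  0.2069]
  place [(0.95, array([0.275, 0.492, 0.027]), array([-0.41 ,  0.384])), (0.75, array([0.611, 0.019, 0.029]), array([ 0.024, -0.001])), (0.73, array([0.277, 0.33 , 0.023]), array([-0.372,  0.227]))]
  place [(0.8, array([0.542, 0.03 , 0.014]), array([-0.045, -0.006]))]
tape_roll_centre 0.74 [538.1 409.2] [60.8 61.4] 42.3 z95 0.025 tray [0.0192 0.0005]
  place [(0.85, array([0.54 , 0.406, 0.014]), array([ 0.021, -0.003]))]
flux_syringe_b_centre 0.65 [472.3 403.6] [ 17.1 106.3] 6.0 z95 0.022 tray [-0.0468  0.0007]
  place [(0.7, array([0.474, 0.4  , 0.012]), array([-0.046, -0.003]))]
marker_centre 0.53 [291.9 413.7] [ 16.4 136.7] 86.1 z95 0.013 tray [-0.2257  0.0265]
  place [(0.82, array([0.294, 0.411, 0.004]), array([-0.224,  0.024])), (0.68, array([0.519, 0.411, 0.003]), array([0.   , 0.004])), (0.5, array([0.611, 0.018, 0.03 ]), array([ 0.058, -0.396]))]
pocket_case_centre 0.6 [592.4 236.8] [57.5 20.9] 71.3 z95 0.046 tray [ 0.0583 -0.1759]
  place [(0.82, array([0.597, 0.236, 0.025]), array([ 0.063, -0.177]))]
```

View pics/end.png

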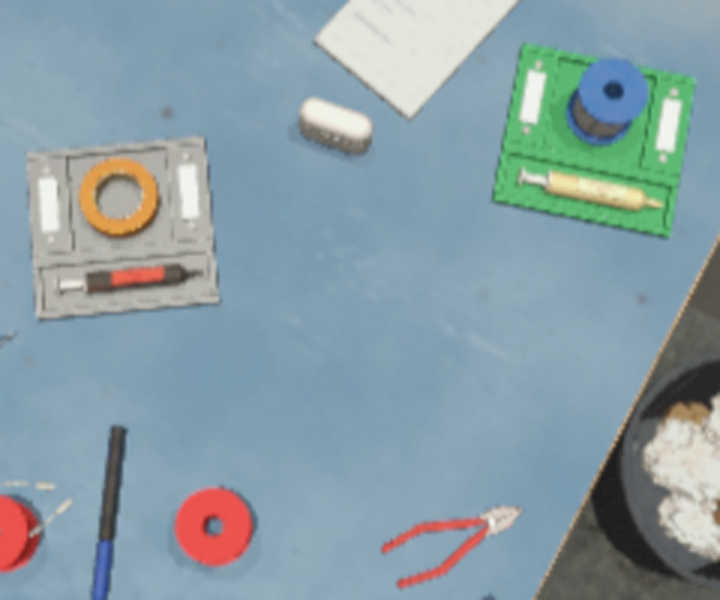

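All four parts sit in their places: the spool at (612,92), cream syringe at (590,190), tape at (119,196) and dark syringe at (135,279) in the crop. Each is within a few millimetres of centre by measurement, and the marker and case have not moved. Handing in.

```bash
python3 -c "
from plant import *
print(job_done())"
```

```text
the job is handed in; nothing more can be done
None
```

Both kits are made up and the job is handed in, at about 32 s of the 93 s limit; in the last check all four parts sat within about 6 mm of centre, the marker and case had not moved, and no verdict was returned.

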